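# Set the camera to the preset gap on the focus bench

### The arm

A 6-joint arm with a two-finger parallel gripper is mounted at the origin on the work surface. World frame = base frame: x ahead of the robot, y to its left, z up, the work surface at z = 0. Lengths are in m, angles in rad, forces in N, time in s.
With the tool pointing down it reaches from about 0.375 to 0.75 m from the base axis. Payload 9 kg.
Tool frame: the origin (TCP) lies midway between the tips of the shut fingers; the grasp point (between the pads) lies behind it (bot.grip_point_offset is the z of the grasp point in the tool frame, in m); z points along the fingers, y is the line along which they close (so a half turn about z gives the same grasp; the last joint's range is limited). The gripper opens to 85 mm and grips with 20 to 120 N. Pads are 22 mm wide; open, the fingers measure 114 mm over their backs; the gripper's body (76 mm by 85 mm) begins 54 mm behind the grasp point. The pads swing forward as they close: fully open they stand 13 mm farther back than shut.
Start: joints at [-1.413, 0.104, 0.097, 1.564, 0, 1.353], TCP at [0.22, -0.558, 0.231] pointing down, gripper open.
Joint ranges: [-2.99, 2.99], [-0.84, 1.86], [-1.1, 1.16], [-1.84, 2.11], [-1.51, 1.56], [-3.14, 3.14]. Speed limits (rad/s): [2.22, 2.22, 2.57, 3.14, 3.14, 3.14].

### API

Orientations are given as [roll, pitch, yaw] about the fixed x, y, z axes, in that order (R = Rz(yaw) Ry(pitch) Rx(roll)).
In Python, from rig import telemetry, imaging, order, bot gives the robot as it stands. The module is installed in compiled form; this text tells all that it offers.
- The arm moves only by the shell command python3 -m handwheel 'ROWS' [OPENING] [FORCE]. ROWS is JSON, a list of rows, each a list of 4 numbers: the shift along the tool's x, y, z in m, then the turn about the tool's z in degrees. In form: [[x, y, z, twist], ...]. A call has 1 to 8 rows; each row shifts and turns the commanded pose from where the row before left it, along the tool's axes as they then stand; what a row does not reach is not made up. A row lasts 1/10 s, in which the tool goes at most 50 mm and 8.59 degrees, less where a joint would pass 70% of its speed; a pose out of reach is approached as far as the arm can. A call with a gripper value outside its range is refused whole. OPENING is the finger opening in m, from 0 to 0.0854, set as the call begins (- or left out, the last holds). The fingers move at their own pace and stop on an object; FORCE is the grip in N (left out, the last holds). Time passes only in rows, so rows that do not move let the fingers close. It gives the time, the measured TCP pose, the force, the opening and the grip force at its end, in the units of the state.
- telemetry.get_state(): the state, without advancing time (a new reading comes with each control period).
- imaging.camera(name): name is "side" or "top" or "wrist"; returns the picture (480x640x3 uint8, red, green, blue); there is no depth.
- imaging.camera_model(name): a dict with "K" (3x3 intrinsics, pixels), "R" (3x3) and "t" (3): a world point X has camera coordinates R X + t; the wrist camera has in their place "T_tool_cam" (4x4, takes a point from camera to tool coordinates, whose origin is the TCP and whose axes are the flange's). Camera axes: x right, y down, z forward; pixel columns grow to the right and rows downward; lengths in m; the calibration is good to about 2 mm. A picture is of the moment at which its call begins: read the wrist's pose just before it. camera_model takes no time and is no camera call.
- order.sign_off(): hands the job in; it is judged then, once.
The state is a dict: "t": time; "qpos": joint angles; "qvel": joint speeds; "joint_torque": joint torques, N m; "tool_pos": TCP position; "ee_rot": TCP orientation; "force": force on the tool from outside, world axes, zero at the start; "moment": the same for the moment, N m; "grip_width": opening from 0.0 (shut) to 1.0 (fully open); "grip_force": force on a finger pad.
Only numpy, scipy, OpenCV 4.12 (cv2) and the standard library are available. Lean on these libraries where they do the work, as an engineer would, in place of code of your own. Each camera call takes 0.05 s, during which the arm holds its last target. There are 200 camera calls.

### The job

On the camera focus bench, roll the top of the knurled thumbwheel with a closed fingertip, stroke by stroke towards the collimator, until the red pointer stands level with the green preset clip on the scale, and do not run past the clip. Move the camera by the wheel only, never by pushing it; leave the clip and everything else lying about alone, grasp nothing, and take the finger away when the gap is set.

Things in the scene. Friction and masses are not known exactly. Their poses are not given: they have to be found in the camera images.
- bench: camera focus bench, bolted down: grey metal plate 300 x 420 mm, 12 mm thick; origin at the centre of its underside. y runs along the rail, the fixed black collimator barrel at the -y end; x runs across: thumbwheel on the -x side, white scale bar on the +x side. Rail, camera and collimator lie 50 mm to +x of the origin and reach 127 mm high; nothing on the wheel's side stands higher than the wheel.
- carriage (a joint): travel of the carriage with the white bullet camera along the rail, in m: 0 at the start, growing as it moves to the bench's -y and closes the gap between lens and collimator; stop at 0.046. It moves 4.8 mm for each radian of the wheel (30 mm a turn); a fingertip that rolls the wheel without slip travels 7.25 mm per 1 mm of carriage travel (the wheel rides on the carriage).
- wheel_crest (a point): top point of the knurled thumbwheel, mid-width, 78 mm above the table; rides with the carriage, does not turn with the wheel; axes are the bench's. The axle is 30 mm below it, along the bench's x. A black cowl hides all but the wheel's top 7 mm: two cheeks 8 mm thick, 72 mm long, 2 mm beside the wheel, their top edges 7 mm below this point.
- wheel: the knurled thumbwheel, grey metal with two white knurls, 60 mm in diameter, 16 mm wide; origin at its centre, x along its axle (the bench's x), turns about x. Rolling its top towards the collimator (bench -y) closes the gap, the other way opens it. Stiff with friction (about 2 N at the rim): it turns only while driven and stays where it is left; no backlash.
- pointer_tip (a point): tip of the thin red pointer (2.4 mm wide) that reaches from the carriage over the scale bar, 52 mm above the table; rides with the carriage; axes are the bench's
- preset_mark (a point): middle of the inner edge of the green preset clip, 52 mm above the table: a green tab 8 mm wide along the rail, standing 21 mm above the scale bar; the pointer tip passes 4 mm beside it. Axes are the bench's; the pointer is on the mark when pointer_tip and preset_mark have the same place along the bench's y.
- preset (a joint): place of the green preset clip along the scale, in m, counted like the carriage's travel: the pointer is on the middle of the clip when joint carriage reads the same. 0.012 to 0.028; it stays unless it is knocked.
- camera: the white bullet camera (60 mm across) with its carriage, pointer and the wheel's black cowl (the whole moving part but the wheel); origin in the middle of the carriage's length, level with the bench's underside, 50 mm to -x of the camera's axis; axes are the bench's
- lens_cap: black plastic lens cap, a disc 40 mm across and 9 mm high, loose on the base plate; origin at the centre of its underside
- spare_lens: small black lens barrel, 29 mm across and 28 mm high, standing loose on the base plate; origin at the centre of its underside
- driver: precision screwdriver with a red handle 10 mm thick, about 150 mm long, lying loose on the base plate; origin at its underside, 7 mm behind the blade end of the handle, handle to its -y
- board: green circuit board 130 x 100 mm on short white feet, about 22 mm high, loose on the bench; origin at the centre of its underside
- turret: white turret camera, a ball with a black face on a 94 mm round base, 85 mm high, loose on the bench; origin at the centre of its underside
- pan_base: black geared ring 86 mm across with an aluminium motor block on it, 40 mm high, loose on the bench; origin at the centre of its underside
- meter: orange hand multimeter 150 x 75 mm, 47 mm high over its dial, lying loose on the bench; origin at the centre of its underside

How it is judged:
On the way, in this order (a step that is already met when the one before it is completed fails the run):
1. the fingertip on the wheel has rolled the camera at least 4 mm closer (contact force between the fingers and wheel above 0.3 N and value of joint carriage above 0.004 m), for 0.05 s.
2. rolled by the fingertip, the pointer comes onto the green clip (contact force between the fingers and wheel above 0.3 N and y of pointer_tip in the frame of preset_mark between -0.004 and 0.004 m), for 0.05 s.
At the end, for the whole second after the job is handed in: The tip of the red pointer is within 4 mm of the middle of the green clip along the scale (that is, within the clip's 8 mm width), the carriage is at rest, the clip has not moved more than 2 mm and no loose thing has moved more than 20 mm (y of pointer_tip in the frame of preset_mark between -0.004 and 0.004 m and velocity of joint carriage between -0.002 and 0.002 m/s and distance of preset_mark from where it was at the start of the episode below 0.002 m and not (distance of any of lens_cap, spare_lens, driver, board, turret, pan_base, meter from where it was at the start of the episode above 0.02 m)); the robot touches nothing.
It fails at once if the pointer ran past the clip: more than 8 mm beyond its middle (y of pointer_tip in the frame of preset_mark below -0.008 m).
It fails at once if the camera or its carriage was pushed with more than 8 N (only the wheel is to be touched) (contact force between any of the fingers, the arm and camera above 8 N).
It fails at once if the preset clip was knocked by more than 2 mm (distance of preset_mark from where it was at the start of the episode above 0.002 m).
It fails at once if a loose thing was lifted or moved by more than 20 mm (distance of any of lens_cap, spare_lens, driver, board, turret, pan_base, meter from where it was at the start of the episode above 0.02 m).
It also fails if it takes over 54 s, if anything falls off the work surface, if the arm or the gripper's body presses on something with over 40 N, if the wrist force passes 120 N, or if a joint passes its speed limit or range.

## Working session

There is one attempt and no reset: what is moved stays moved. The work goes in short steps, Python scripts to look and compute and a shell command to move; the robot and the scene stay as the last step left them, time stands still between calls to the robot, and variables do not carry over. Pictures are saved under pics/ and viewed, at most 10 in all, crops included, and the job is handed in when it is done.

```bash
mkdir -p pics
python3 - <<'E'
from rig import telemetry, imaging, bot
import cv2,numpy as np
s=telemetry.get_state();print(s['t'],s['tool_pos'],s['ee_rot'],s['force'],s['grip_width'],bot.grip_point_offset)
for n in ('top','side'):
    cv2.imwrite(f'pics/{n}0.png',imaging.camera(n)[:,:,::-1])
    m=imaging.camera_model(n);print(n,np.round(m['K'],1).tolist(),np.round(m['R'],3).tolist(),np.round(m['t'],3))
print(np.round(imaging.camera_model('wrist')['T_tool_cam'],3).tolist())
E
```

```text
0.0 [ 0.22014071 -0.55777822  0.2305089 ] [-3.14023674e+00 -2.62014583e-04  3.75791363e-01] [-0.66766364  0.7122413  -0.09086277] 1.0002019311745967 -0.0187
top [[555.5, 0.0, 321.0], [0.0, 555.5, 245.2], [0.0, 0.0, 1.0]] [[-0.025, -1.0, 0.009], [-0.989, 0.023, -0.146], [0.146, -0.012, -0.989]] [-0.002  0.51   1.255]
side [[440.7, 0.0, 317.9], [0.0, 440.7, 234.6], [0.0, 0.0, 1.0]] [[-0.923, -0.384, -0.0], [-0.212, 0.511, -0.833], [0.32, -0.769, -0.553]] [0.487 0.161 1.106]
[[0.001, -0.955, -0.295, 0.075], [1.0, 0.0, 0.001, -0.002], [-0.001, -0.295, 0.955, -0.143], [0.0, 0.0, 0.0, 1.0]]
```

View pics/top0.png

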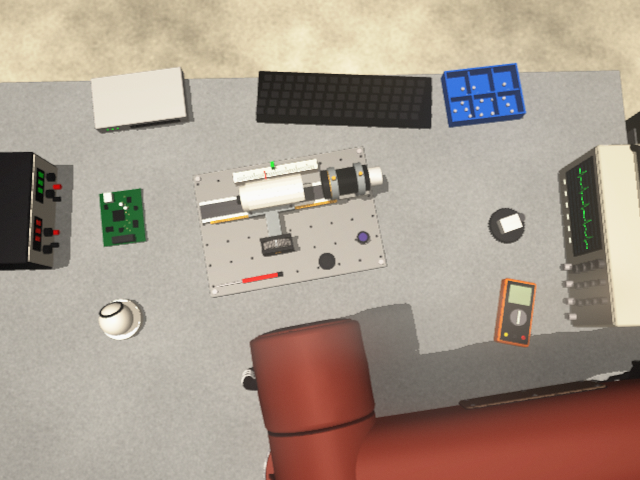

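View pics/side0.png

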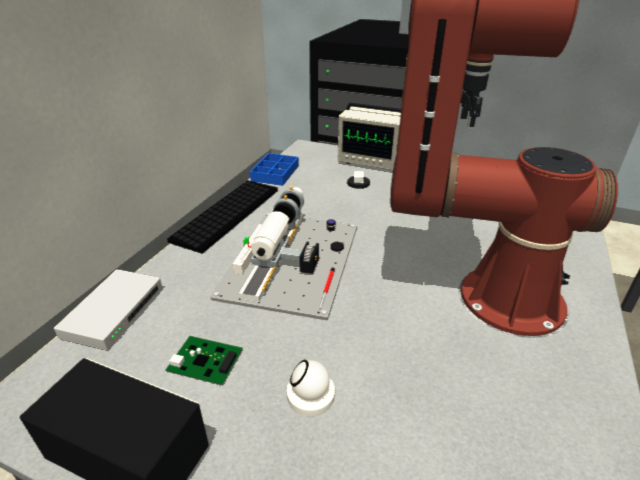

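The top view shows the bench with corners near (197,178), (362,150), (383,266) and (213,293). The wheel is near (278,243), the clip near (273,164) and the red pointer near (265,174). The collimator is to the right, which is world -y. Next I'll convert these to world positions and enlarge the area.

```bash
cat > h.py <<'E'
import numpy as np,cv2
from rig import telemetry,imaging
from scipy.spatial.transform import Rotation as Ro
def cam(n,s=None):
    m=imaging.camera_model(n);K=np.array(m['K'])
    if n!='wrist': return K,np.array(m['R']),np.array(m['t'])
    T=np.array(m['T_tool_cam']);W=np.eye(4);W[:3,:3]=Ro.from_euler('xyz',s['ee_rot']).as_matrix();W[:3,3]=s['tool_pos']
    C=np.linalg.inv(W@T);return K,C[:3,:3],C[:3,3]
def ray(c,uv,z):
    K,R,t=c;d=R.T@np.linalg.inv(K)@[*uv,1];o=-R.T@t;return o+d*(z-o[2])/d[2]
def proj(c,X):
    K,R,t=c;p=K@(R@np.array(X)+t);return p[:2]/p[2]
def blobs(im,kind):
    r,g,b=[im[:,:,i].astype(int) for i in range(3)]
    m=(r>120)&(r>1.8*g)&(r>1.8*b) if kind=='red' else (g>90)&(g>1.6*r)&(g>1.4*b)
    n,_,st,ce=cv2.connectedComponentsWithStats(m.astype(np.uint8))
    return [(st[i].tolist(),ce[i].round(1).tolist()) for i in range(1,n) if st[i,4]>=3]
E
python3 - <<'E'
from h import *
c=cam('top')
P=[ray(c,p,.012) for p in ((197,178),(362,150),(383,266),(213,293))]
print(np.round(P,3).tolist());ctr=np.mean(P,0);print('ctr',ctr)
print([np.linalg.norm(P[i]-P[(i+1)%4]).round(3) for i in range(4)])
# -y bench dir
d=(P[1]-P[0]+P[2]-P[3])[:2];print('yaw of bench',np.degrees(np.arctan2(d[1],d[0]))+90)
print('crest',ray(c,(278,243),.075),'clip',ray(c,(273,164),.052),'ptr',ray(c,(265,174),.052))
im=cv2.imread('pics/top0.png');cv2.imwrite('pics/c.png',cv2.resize(im[140:300,185:395],None,fx=3.8,fy=3.7,interpolation=2))
x=im[140:200,200:330,::-1]
print(blobs(x,'red'),blobs(x,'g'))
E
```

```text
[[0.684, 0.28, 0.012], [0.745, -0.12, 0.012], [0.46, -0.16, 0.012], [0.406, 0.241, 0.012]]
ctr [0.5738581  0.06043555 0.012     ]
[np.float64(0.405), np.float64(0.288), np.float64(0.404), np.float64(0.281)]
yaw of bench 8.196556321519424
crest [0.5112122  0.08328846 0.075     ] clip [0.7026421  0.09404722 0.052     ] ptr [0.67886115 0.11305013 0.052     ]
[([65, 35, 2, 4, 5], [65.2, 36.6])] [([70, 21, 4, 8, 24], [71.9, 24.3])]
```

View pics/c.png

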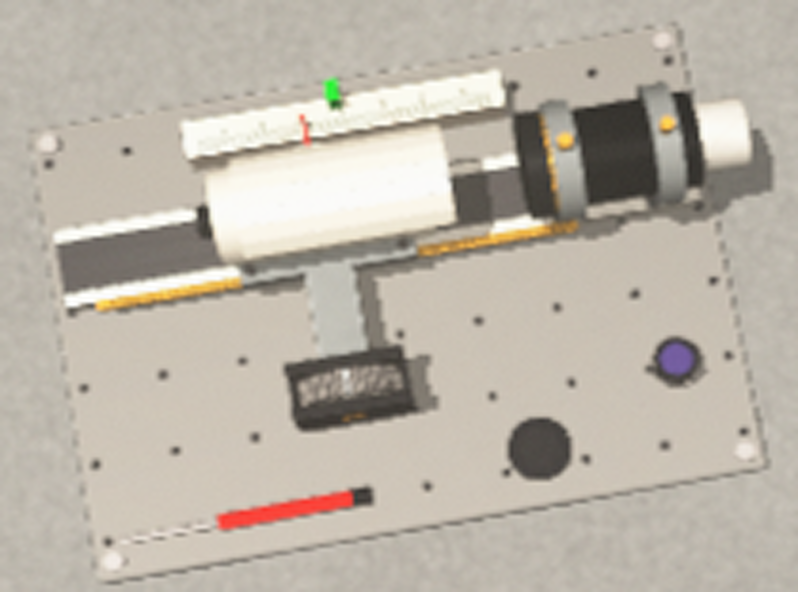

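The crop confirms the layout: the wheel centre is at crop (350,386), or full-image (277,244), the pointer at (306,130) and the clip at (333,92). The bench sides measure 405/404 × 288/281 mm, which fits 420 × 300. I want tool yaw at about 8.2°, so that tool +y points towards the collimator. I'll close the fingers and travel at height.

```bash
python3 -m handwheel '[[0,0,0,6.65],[0,0,0,6.65],[0.024,-0.037,0,0],[0.024,-0.037,0,0],[0.024,-0.037,0,0],[0.024,-0.037,0,0],[0.024,-0.037,0,0],[0.024,-0.037,0,0]]' 0 40
python3 -m handwheel '[[0.024,-0.037,0,0],[0.024,-0.037,0,0],[0.024,-0.037,0,0],[0.024,-0.037,0,0],[0.024,-0.037,0,0],[0.024,-0.037,0,0],[0.024,-0.037,0,0],[0.024,-0.037,0,0]]'
```

```text
t: 0.9
tool_pos: [0.3313, -0.3161, 0.231]
ee_rot: [-3.141, 0.0, 0.143]
force: [0.9, -0.6, 0.1]
grip_width: -0.001
grip_force: 0.0
t: 1.7
tool_pos: [0.4789, 0.0046, 0.2311]
ee_rot: [3.141, 0.0, 0.144]
force: [1.2, -1.5, 0.3]
grip_width: 0.004
grip_force: 0.0
```

```bash
python3 -m handwheel '[[0.024,-0.037,0.02,0],[0.012,-0.037,0.02,0],[0,0,0.02,0],[0,0,0,0]]'
python3 - <<'E'
from h import *
s=telemetry.get_state();im=imaging.camera('wrist');cv2.imwrite('pics/w1.png',im[:,:,::-1])
print(s['tool_pos'],s['ee_rot'],s['force']);c=cam('wrist',s);np.save('c1.npy',np.hstack([c[0],c[1],c[2][:,None]]))
print('proj tcp',proj(c,s['tool_pos']),'crest guess',proj(c,(.511,.083,.078)))
for k in('red','g'):print(k,[b for b in blobs(im,k) if b[0][4]>8])
E
```

```text
t: 2.1
tool_pos: [0.5018, 0.0822, 0.1681]
ee_rot: [-3.141, 0.005, 0.146]
force: [0.2, 0.4, -0.5]
grip_width: -0.001
grip_force: 0.0
[0.50177938 0.08222223 0.16812464] [-3.14050767  0.00513341  0.14591263] [ 0.19967457  0.37949798 -0.49136046]
proj tcp [322.27233512 314.79515985] crest guess [321.80527896 230.95469658]
red [([194, 280, 105, 13, 1169], [246.1, 285.6])]
g []
```

View pics/w1.png

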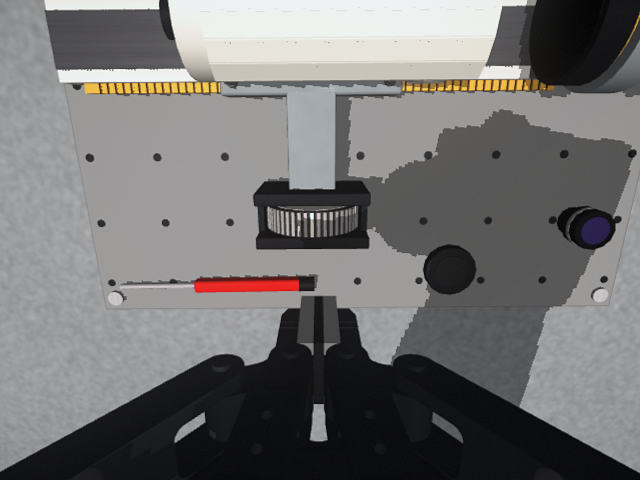

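The wrist view shows the cowl at columns 256–369 with its lower edge at row 248. The wheel is centred near column 312. The rail is level in the image, so the yaw is good, and the closed fingertip is at columns 300–338.

Run:
```python
from h import *
A=np.load('c1.npy');c=(A[:,:3],A[:,3:6],A[:,6]);yaw=np.radians(8.3)
ex=np.array([np.cos(yaw),np.sin(yaw),0]);ey=np.array([-np.sin(yaw),np.cos(yaw),0])
a,b=ray(c,(256,248),.071),ray(c,(369,248),.071);print(np.linalg.norm(a-b))
d=b-a;print('yaw',np.degrees(np.arctan2(d[1],d[0]))+90)
print('crest',(a+b)/2+.018*ex)
g=ray(c,(322,300),.168),ray(c,(300,300),.168),ray(c,(338,300),.168);print('tip width',np.linalg.norm(g[1]-g[2]),c[0][0,0])
top=cam('top')
p=ray(top,(265.2,176.6),.052);q=ray(top,(271.9,164.3),.058)
print('ptr',p,'clip',q,'along',(p-q)@ey)
cr=(a+b)/2+.018*ex;cr[2]=.078
for k in (cr,cr-.018*ex-[0,0,.007],cr+.018*ex-[0,0,.007],cr+.010*ex-[0,0,.007]):print(proj(c,k))
```

```text
0.07200202090779681
yaw 8.396899112719154
crest [0.51482026 0.08942701 0.071     ]
tip width 0.015045078213682556 396.5901109355295
ptr [0.67258203 0.11264432 0.052     ] clip [0.70016116 0.09618487 0.058     ] along 0.020268270139849335
[312.26699641 223.4734442 ]
[312.50093595 248.        ]
[312.34814193 191.97665716]
[312.38326328 204.8542279 ]
```

The cowl measures exactly 72.0 mm, so the crest is at about (0.515, 0.089). About 20 mm of carriage travel is needed. I'll probe the crest height first.

```bash
python3 -m handwheel '[[0.014,-0.005,0.03,0],[0,0,0.03,0],[0,0,0.02,0],[0,0,0.005,0],[0,0,0.004,0],[0,0,0,0],[0,0,0,0]]'
python3 -m handwheel '[[0,0,0.001,0],[0,0,0,0],[0,0,0,0]]'
python3 -m handwheel '[[0,0,0.001,0],[0,0,0,0],[0,0,0,0]]'
```

```text
t: 2.85
tool_pos: [0.5177, 0.0876, 0.0838]
ee_rot: [3.141, -0.002, 0.143]
force: [1.4, -0.1, -0.7]
grip_width: 0.002
grip_force: 0.0
t: 3.15
tool_pos: [0.5169, 0.088, 0.0816]
ee_rot: [3.141, -0.0, 0.144]
force: [-0.1, -0.4, -0.3]
grip_width: 0.003
grip_force: 0.0
t: 3.45
tool_pos: [0.5167, 0.088, 0.0802]
ee_rot: [3.141, 0.0, 0.144]
force: [0.0, -0.1, -0.6]
grip_width: 0.001
grip_force: 0.0
```

```bash
python3 -m handwheel '[[0,0,0.0015,0],[0,0,0,0],[0,0,0,0]]'
python3 -m handwheel '[[0,0,0.001,0],[0,0,0,0],[0,0,0,0]]'
python3 -m handwheel '[[0,0,0.001,0],[0,0,0,0],[0,0,0,0]]'
```

```text
t: 3.75
tool_pos: [0.5167, 0.0879, 0.0787]
ee_rot: [3.141, 0.0, 0.144]
force: [-0.6, 0.4, -0.4]
grip_width: 0.003
grip_force: 0.0
t: 4.05
tool_pos: [0.5169, 0.0879, 0.078]
ee_rot: [3.141, -0.0, 0.144]
force: [-0.8, 0.0, 2.9]
grip_width: -0.001
grip_force: 1.5
t: 4.35
tool_pos: [0.517, 0.088, 0.0778]
ee_rot: [3.141, -0.001, 0.144]
force: [-4.2, -0.0, 11.1]
grip_width: -0.001
grip_force: 5.3
```

Contact is at z≈0.078 as expected, with 11 N for about 1.5 mm of press. I'll make a short first stroke from here to check that the wheel rolls.

```bash
python3 -m handwheel '[[0,0.003,0,0],[0,0.004,0,0],[0,0.004,0,0],[0,0.004,0,0],[0,0,0,0]]'
python3 - <<'E'
from h import *
s=telemetry.get_state();im=imaging.camera('top');x=im[140:200,200:330];print(s['force'])
print(blobs(x,'red'),blobs(x,'g'));cv2.imwrite('pics/t1.png',im[:,:,::-1])
w=imaging.camera('wrist');cv2.imwrite('pics/w2.png',w[:,:,::-1])
c=cam('top');ey=np.array([-.145,.989,0])
for r in blobs(x,'red'):
  p=ray(c,(200+r[1][0],140+r[1][1]),.052);print(p@ey)
E
```

```text
t: 4.85
tool_pos: [0.5192, 0.0727, 0.0768]
ee_rot: [3.141, -0.0, 0.143]
force: [1.2, -0.3, 2.9]
grip_width: 0.0
grip_force: 1.5
[ 1.18650361 -0.31539608  2.89753631]
[([24, 18, 18, 42, 550], [32.3, 39.0]), ([40, 22, 59, 38, 2032], [68.7, 41.4])] []
0.09049073772445676
0.0076142691842463065
```

Run:
```python
from h import *
a=cv2.imread('pics/w2.png');im=imaging.camera('side')[:,:,::-1]
cv2.imwrite('pics/j.png',np.hstack([cv2.resize(a,(400,300)),cv2.resize(im[190:340,170:370],(400,300))]))
```

```text
(no output)
```

View pics/j.png

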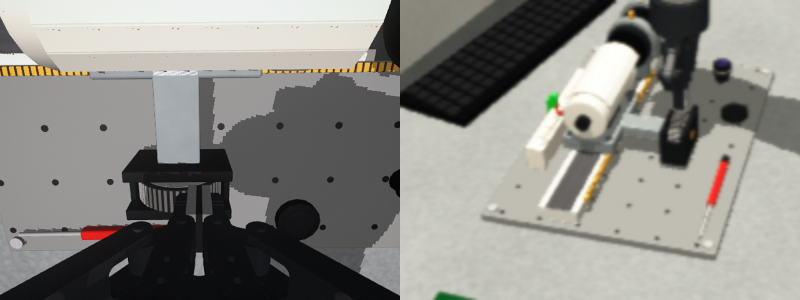

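The wrist view still shows the back cheek (full-image columns about 195–371), and in the side view the clip and pointer are just visible. I'll read the carriage travel from the cheek's end edges in the wrist picture.

```bash
cat >> h.py <<'E'
CR=np.array([.5148,.0894,.071]);EX=np.array([.989,.146,0]);EY=np.array([-.146,.989,0])
def travel(im,c):
    out=[]
    g=im.max(2)
    for dx in (.012,.014,.016):
        q=[proj(c,CR+dx*EX+y*EY) for y in (.06,-.11)]
        u=np.arange(max(0,int(q[0][0])),min(639,int(q[1][0])));v=np.interp(u,[q[0][0],q[1][0]],[q[0][1],q[1][1]]).round().astype(int)
        d=(g[v,u]<48).astype(np.uint8)
        d=cv2.morphologyEx(d[None],cv2.MORPH_CLOSE,np.ones((1,9),np.uint8))
        n,_,st,_=cv2.connectedComponentsWithStats(d)
        k=1+np.argmax(st[1:,4]);a,b=st[k,0],st[k,0]+st[k,2]-1
        A,B=[ray(c,(u[i],v[i]),.071) for i in (a,b)]
        out.append((round(1e3*np.linalg.norm(A-B),1),round(-1e3*(((A+B)/2-CR)@EY),1)))
    return out
def snap():
    s=telemetry.get_state();im=imaging.camera('wrist');c=cam('wrist',s)
    t=travel(im,c);cr=-(np.array(s['tool_pos'])-CR)@EY*1e3
    print('t',s['t'],'(len,travel)',t,'tip s',round(cr-np.median([x[1] for x in t]),1),'x off',round((np.array(s['tool_pos'])-CR)@EX*1e3,1));return im,c
E
python3 - <<'E'
from h import *
A=np.load('c1.npy');print(travel(cv2.imread('pics/w1.png'),(A[:,:3],A[:,3:6],A[:,6])))
snap()
E
```

```text
[(np.float64(70.7), np.float64(-0.5)), (np.float64(70.5), np.float64(-0.5)), (np.float64(70.3), np.float64(-0.5))]
t 5.0 (len,travel) [(np.float64(71.2), np.float64(1.3)), (np.float64(71.0), np.float64(1.4)), (np.float64(71.1), np.float64(1.3))] tip s 15.8 x off 1.9
```

Travel reads about 1.8–2.0 mm for 15 mm of finger, so it rolls with almost no slip. Now full strokes: lift, go back, set down and roll 40 mm following the rim.

```bash
python3 -m handwheel '[[0,0,-0.008,0],[-0.002,-0.016,0,0],[0,-0.017,0,0],[0,0,0.006,0],[0,0,0.003,0],[0,0,0,0]]'
python3 -m handwheel '[[0,0.004,-0.0005,0],[0,0.005,-0.0005,0],[0,0.005,0,0],[0,0.006,0,0],[0,0.006,0,0],[0,0.005,0.0005,0],[0,0.005,0.0005,0],[0,0.004,0.0005,0]]'
python3 - <<'E'
from h import *
snap();print(telemetry.get_state()['force'])
E
```

```text
t: 5.65
tool_pos: [0.5118, 0.1057, 0.0751]
ee_rot: [-3.141, 0.001, 0.144]
force: [-0.9, 0.2, -0.3]
grip_width: 0.002
grip_force: 0.2
t: 6.45
tool_pos: [0.5183, 0.0647, 0.0762]
ee_rot: [3.141, -0.001, 0.143]
force: [-1.6, -0.0, 3.1]
grip_width: 0.003
grip_force: 1.6
t 6.45 (len,travel) [(np.float64(71.1), np.float64(7.2)), (np.float64(70.8), np.float64(7.2)), (np.float64(71.0), np.float64(7.1))] tip s 17.8 x off -0.1
[-1.78412091 -0.92161376  4.95928634]
```

Travel is now about 7.5 mm, a gain of 5.9 mm with no trouble. I'll repeat the stroke.

```bash
python3 -m handwheel '[[0,0,-0.008,0],[0,-0.017,0,0],[0,-0.018,0,0],[0,0,0.005,0],[0,0,0.0025,0],[0,0,0,0]]'
python3 -m handwheel '[[0,0.004,-0.0005,0],[0,0.005,-0.0005,0],[0,0.005,0,0],[0,0.006,0,0],[0,0.006,0,0],[0,0.005,0.0005,0],[0,0.005,0.0005,0],[0,0.004,0.0005,0]]'
python3 - <<'E'
from h import *
snap();print(telemetry.get_state()['force'])
E
```

```text
t: 7.1
tool_pos: [0.5127, 0.1, 0.0752]
ee_rot: [3.141, 0.001, 0.143]
force: [-0.0, -1.0, -0.7]
grip_width: 0.001
grip_force: 0.0
t: 7.9
tool_pos: [0.5192, 0.0598, 0.0764]
ee_rot: [3.141, -0.001, 0.143]
force: [-2.4, 0.2, 4.3]
grip_width: -0.003
grip_force: 2.0
t 7.9 (len,travel) [(np.float64(71.2), np.float64(13.0)), (np.float64(71.3), np.float64(12.8)), (np.float64(71.1), np.float64(12.9))] tip s 17.1 x off 0.0
[-2.4232043  -0.56387016  5.13550686]
```

Travel is about 13 mm and the target is about 20. I'll do one shorter stroke of about 4 mm, then back off so the top camera can see the gap.

```bash
python3 -m handwheel '[[0,0,-0.008,0],[0,-0.017,0,0],[0,-0.018,0,0],[0,0,0.005,0],[0,0,0.0025,0],[0,0,0,0]]'
python3 -m handwheel '[[0,0.004,-0.0005,0],[0,0.005,-0.0005,0],[0,0.005,0,0],[0,0.005,0,0],[0,0.005,0,0],[0,0.005,0.0005,0],[0,0,0,0]]'
python3 - <<'E'
from h import *
snap();print(telemetry.get_state()['force'])
E
python3 -m handwheel '[[0,0,-0.04,0],[0,0,-0.03,0],[-0.04,0,-0.03,0],[-0.045,0,-0.02,0],[-0.03,0,-0.02,0],[0,0,0,0]]'
python3 - <<'E'
from h import *
im=imaging.camera('top');x=im[140:200,200:330];c=cam('top')
cv2.imwrite('pics/t2.png',cv2.resize(im[100:300,180:400,::-1],None,fx=3,fy=3,interpolation=2))
for k in('red','g'):
  for st,ce in blobs(x,k):print(k,st,ce,ray(c,(200+ce[0],140+ce[1]),.052 if k=='red' else .058)@EY)
E
```

```text
t: 8.55
tool_pos: [0.5134, 0.095, 0.0752]
ee_rot: [3.141, 0.001, 0.143]
force: [0.3, -0.5, 0.3]
grip_width: 0.001
grip_force: 0.0
t: 9.25
tool_pos: [0.5184, 0.0654, 0.0778]
ee_rot: [3.14, -0.001, 0.143]
force: [-4.4, -1.6, 11.0]
grip_width: -0.001
grip_force: 5.5
t 9.25 (len,travel) [(np.float64(71.0), np.float64(16.5)), (np.float64(71.1), np.float64(16.7)), (np.float64(71.3), np.float64(16.5))] tip s 7.8 x off 0.0
[-4.62005198 -2.08246139 10.95904704]
t: 9.9
tool_pos: [0.4032, 0.0495, 0.2198]
ee_rot: [3.139, -0.005, 0.143]
force: [1.1, -0.6, 0.4]
grip_width: -0.006
grip_force: 0.0
red [72, 32, 2, 6, 7] [72.1, 34.7] -0.003413216828607653
g [70, 21, 4, 8, 22] [72.0, 24.3] -0.007326831857256722
```

View pics/t2.png

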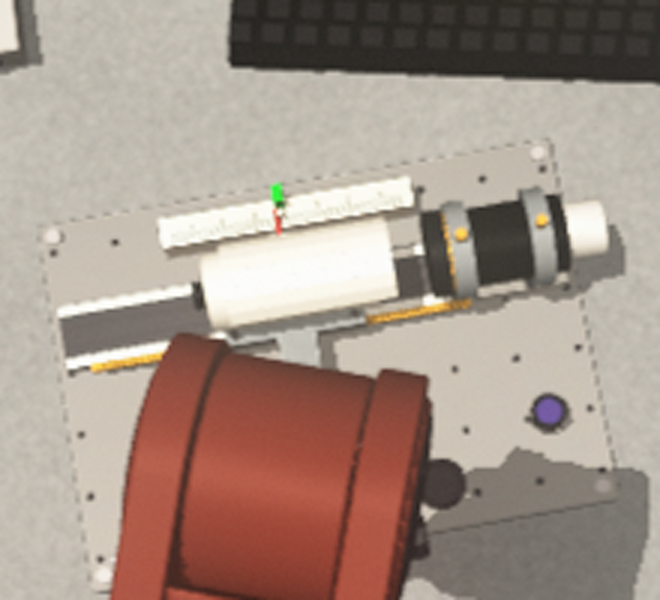

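The top view shows the pointer at crop (278,220), about 3.9 mm short of the clip along the rail. That agrees with 16.6 mm of travel out of about 20.3. One last stroke of 28 mm should give roughly 3.7 mm.

```bash
python3 -m handwheel '[[0.03,-0.008,0.02,0],[0.045,-0.008,0.02,0],[0.04,-0.008,0.03,0],[0,0,0.03,0],[0,0,0.03,0],[0,0,0.008,0],[0,0,0.0025,0],[0,0,0,0]]'
python3 -m handwheel '[[0,0.004,-0.0005,0],[0,0.005,-0.0005,0],[0,0.005,0,0],[0,0.005,0,0],[0,0.005,0,0],[0,0.004,0,0],[0,0,0,0],[0,0,0,0]]'
python3 - <<'E'
from h import *
snap();print(telemetry.get_state()['force'])
E
```

```text
t: 10.75
tool_pos: [0.5142, 0.0902, 0.0764]
ee_rot: [3.141, -0.0, 0.143]
force: [0.6, 0.3, -0.2]
grip_width: 0.002
grip_force: 0.0
t: 11.55
tool_pos: [0.5187, 0.062, 0.0778]
ee_rot: [3.14, -0.001, 0.143]
force: [1.3, -2.6, 5.2]
grip_width: 0.002
grip_force: 2.7
t 11.55 (len,travel) [(np.float64(71.4), np.float64(18.5)), (np.float64(71.1), np.float64(18.5)), (np.float64(71.3), np.float64(18.4))] tip s 9.2 x off -0.2
[ 2.01489728 -2.18743738  5.27756812]
```

That stroke engaged late and gained only 1.9 mm. The finger is still on the wheel, so I'll carry on another 10 mm, pressing slightly down the rim.

```bash
python3 -m handwheel '[[0,0.002,0.0005,0],[0,0.004,0.0005,0],[0,0.004,0.0005,0],[0,0,0,0],[0,0,0,0]]'
python3 - <<'E'
from h import *
snap();print(telemetry.get_state()['force'])
E
python3 -m handwheel '[[0,0,-0.04,0],[0,0,-0.03,0],[-0.04,0,-0.03,0],[-0.045,0,-0.02,0],[-0.03,0,-0.02,0],[0,0,0,0]]'
python3 - <<'E'
from h import *
im=imaging.camera('top');x=im[140:200,200:330];c=cam('top')
cv2.imwrite('pics/t3.png',cv2.resize(im[140:240,210:370,::-1],None,fx=5,fy=5,interpolation=2))
for k in('red','g'):
  for st,ce in blobs(x,k):print(k,st,ce,ray(c,(200+ce[0],140+ce[1]),.052 if k=='red' else .058)@EY)
E
```

```text
t: 12.1
tool_pos: [0.52, 0.0523, 0.0761]
ee_rot: [3.14, -0.001, 0.143]
force: [3.4, -3.0, 5.3]
grip_width: 0.001
grip_force: 2.6
t 12.1 (len,travel) [(np.float64(71.0), np.float64(20.0)), (np.float64(71.2), np.float64(19.9)), (np.float64(70.9), np.float64(19.9))] tip s 17.5 x off -0.3
[ 2.6321701  -2.67529605  4.5077337 ]
t: 12.75
tool_pos: [0.4037, 0.0364, 0.2181]
ee_rot: [3.14, -0.002, 0.144]
force: [1.0, 0.0, 0.1]
grip_width: -0.0
grip_force: 0.0
g [70, 21, 4, 7, 20] [72.0, 23.9] -0.007478983565323691
```

View pics/t3.png

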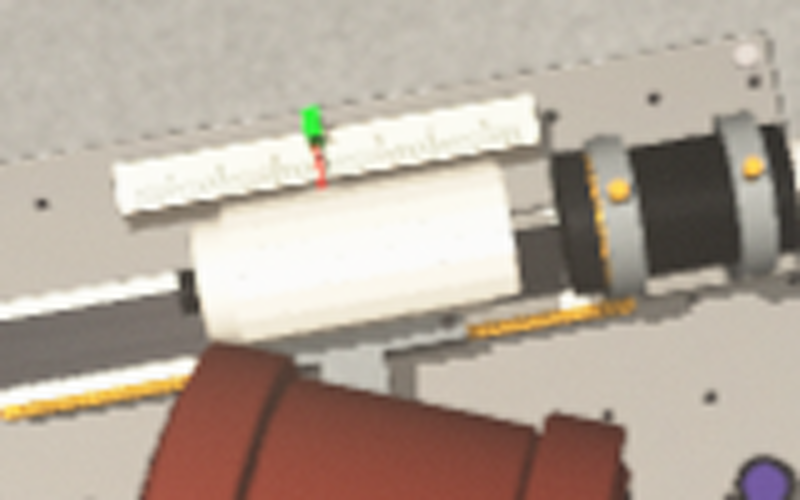

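The pointer line runs from crop (316,150) to (321,186), directly into the foot of the green clip at (313,125). It sits about 0.5 mm from the clip's middle along the rail, the clip hasn't moved, and the finger is clear. I'm handing in.

```bash
python3 -c "
from rig import order
print(order.sign_off())"
```

```text
the job is handed in; nothing more can be done
None
```

The job is handed in: I rolled the thumbwheel with the closed fingertip until the red pointer stood level with the green clip (within about 1 mm by the top camera), without running past it, then lifted the finger clear; no verdict came back.

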